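Locate the carrier plate and build the carton bundle

ROBOT

A 6-joint arm with a two-finger parallel gripper is mounted at the origin on the work surface. World frame = base frame: x ahead of the robot, y to its left, z up, the work surface at z = 0. Lengths are in m, angles in rad, forces in N, time in s.
With the tool pointing down it reaches from about 0.225 to 0.725 m from the base axis. Payload 3.1 kg.
Tool frame: the origin (TCP) lies at the very end of the fingers, on their centre line; the grasp point (between the pads) lies 19 mm behind it; z points along the fingers, y is the line along which they close (so a half turn about z gives the same grasp; the last joint's range is limited). The gripper opens to 85 mm and grips with 20 to 120 N. Pads are 22 mm wide; open, the fingers measure 114 mm over their backs; the gripper's body (76 mm by 85 mm) begins 54 mm behind the grasp point. The pads swing forward as they close: fully open they stand 13 mm farther back than shut.
Start: joints at [-1.32, 0.048, 0.099, 1.622, 0, 1.443], TCP at [0.194, -0.488, 0.231] pointing down, gripper open.
Joint ranges: [-2.91, 2.91], [-0.99, 1.94], [-1.21, 1.42], [-2.12, 2.29], [-1.49, 1.47], [-3.14, 3.14]. Speed limits (rad/s): [2.79, 2.79, 3.14, 3.14, 3.14, 3.14].

INTERFACE

Orientations are given as a unit quaternion [w, x, y, z].
In Python, from cell import manip, cams gives the robot as it stands (manip), with the cameras (cams).
- The arm moves only by the tool drive_effector, called after "Call:" by a JSON object that holds its "api" and its "payload". Schema: {"type":"object","properties":{"moves":{"type":"string"},"grip_force":{"type":"number"},"only":{"type":"string"},"quiet":{"type":"boolean"},"lines":{"type":"string"}},"required":["moves"],"additionalProperties":false}. moves is a string of 1 to 12 rows, parted by a bar, with the numbers parted by spaces; each row has 7 numbers: a rotation vector rx, ry, rz in shares of 2 rad (1.0 is 2 rad), then dx, dy, dz in normalised numbers (1 is 0.8 m), then the finger opening in m; each row is the pose to reach, as a shift and turn from the pose commanded when the call began, along the tool's axes at that moment; what a row does not reach only later rows make up. A row lasts 1/8 s, in which the tool goes at most 0.0625 m and 0.188 rad, less where a joint would pass 70% of its speed; a pose out of reach is approached as far as the arm can. The fingers move at their own pace and stop on an object; grip_force is the grip in N (left out, the last holds). Time passes only in rows, so rows that do not move let the fingers close. The tool returns the time, the measured TCP pose, the force, the opening and the grip force at its end. only (a regular expression) keeps the lines of the reply that match it, lines (a string "A,B") keeps lines A to B, and quiet returns only ok. Shift and turn numbers lie between -1 and 1, and a call with a number outside is refused. Input that does not fit is refused with a message, and nothing moves.
- manip.state(): the state, without advancing time (a new reading comes with each control period).
- cams.capture(name): name is "scene" or "top"; returns the picture (480x640x3 uint8, red, green, blue); there is no depth.
- cams.camera_model(name): a dict with "vfov" (degrees; the focal length in pixels is half the picture's height over the tangent of half this angle, whatever the lens; pixels are square), "cx", "cy" (the principal point, pixels), "R" (3x3) and "t" (3): a world point X has camera coordinates R X + t. Camera axes: x right, y down, z forward; pixel columns grow to the right and rows downward; lengths in m; the calibration is good to about 2 mm. A picture is of the moment at which its call begins. camera_model takes no time and is no camera call.
- manip.finish_job(): hands the job in; it is judged then, once.
The state is a dict: "t": time; "joint_pos": joint angles; "joint_vel": joint speeds; "joint_torque": joint torques, N m; "ee_pos": TCP position; "orientation": TCP orientation; "force": force on the tool from outside, world axes, zero at the start; "torque": the same for the moment, N m; "gripper_width": finger opening in m; "grasp_force": force on a finger pad.
Only numpy, scipy, OpenCV 4.12 (cv2) and the standard library are available. Lean on these libraries where they do the work, as an engineer would, in place of code of your own. Each camera call takes 0.05 s, during which the arm holds its last target. There are 200 camera calls.

TASK

On the packing fixture, slide the loose aluminium carrier plate fully home against both dowels and the end stop. Then stack every medicine carton lying on the table squarely in one column centred on the plate, their long sides along the plate's long side, larger sizes below smaller ones and labels up, and last put the steel weight squarely and centred on top of the column, its long side along theirs; the plate must still be fully home at the end. Do not knock over the brown glass bottles.

Things in the scene. Friction and masses are not known exactly. Their poses are not given: they have to be found in the camera images.
- bed: Fixed steel fixture bed, 250 (x) x 210 (y) x 12 mm, at the robot's left, origin at the centre of its underside. In its frame: two upright 14 mm dowels along its +y (left) side at x = -35 and 65, y = 82 mm; end stop, a block at its +x (far) end, face at x = 100, y = -15 to 35 mm. Dowels and stop rise 26 mm above the bed's top.
- home (a point): Point on the bed's top face, 12 mm above the table, axes as the bed's: the plate's origin is here, with its axes along these, when it is fully home (long +y edge on both dowels, +x end on the stop). It is at x = 15, y = 10 mm in the bed's frame.
- plate: Loose aluminium plate, 170 (x) x 130 (y) x 16 mm, about 0.6 kg, on the bed, 15 to 40 mm short of the stop, 12 to 35 mm short of the dowels, askew up to 0.12 rad. Origin: centre of underside. Too wide to grip: push its near (-x) and right (-y) edges (sliding friction 3 to 8 N). A black printed rectangle, 136 x 72 mm, centred on top, marks the column's place.
- large1: Closed large medicine carton of brown board with a blue band and a white label on its top, 130 x 66 x 38 mm (long side along its x, short side along its y, height along z), 0.22 kg or so, rigid. Origin at the centre of its underside. Lies label up on the table at first, long side roughly along the robot's x. May be absent (None).
- large2: Closed large medicine carton of brown board with a blue band and a white label on its top, 130 x 66 x 38 mm (long side along its x, short side along its y, height along z), 0.22 kg or so, rigid. Origin at the centre of its underside. Lies label up on the table at first, long side roughly along the robot's x. May be absent (None).
- medium1: Closed medium medicine carton of brown board with a blue band and a white label on its top, 108 x 58 x 32 mm (long side along its x, short side along its y, height along z), 0.15 kg or so, rigid. Origin at the centre of its underside. Lies label up on the table at first, long side roughly along the robot's x. May be absent (None).
- medium2: Closed medium medicine carton of brown board with a blue band and a white label on its top, 108 x 58 x 32 mm (long side along its x, short side along its y, height along z), 0.15 kg or so, rigid. Origin at the centre of its underside. Lies label up on the table at first, long side roughly along the robot's x. May be absent (None).
- small1: Closed small medicine carton of brown board with a blue band and a white label on its top, 88 x 50 x 26 mm (long side along its x, short side along its y, height along z), 0.09 kg or so, rigid. Origin at the centre of its underside. Lies label up on the table at first, long side roughly along the robot's x. May be absent (None).
- small2: Closed small medicine carton of brown board with a blue band and a white label on its top, 88 x 50 x 26 mm (long side along its x, short side along its y, height along z), 0.09 kg or so, rigid. Origin at the centre of its underside. Lies label up on the table at first, long side roughly along the robot's x. May be absent (None).
- weight: Steel weight, slab 80 (x) x 50 (y) x 14 mm with an upright black grip bar on top, 50 mm long along its x, 14 mm thick along its y, from 14 to 46 mm above the underside; about 0.6 kg. Origin at the centre of its underside. Stands on the table among the cartons.
- amber1: Brown glass bottle with a white cap, 60 mm across, 115 mm tall, standing beyond the cartons; must not be knocked over. Origin at the centre of its underside.
- amber2: Brown glass bottle with a white cap, 60 mm across, 115 mm tall, standing beyond the cartons; must not be knocked over. Origin at the centre of its underside.
- amber3: Brown glass bottle with a white cap, 60 mm across, 115 mm tall, standing to the left of the fixture; must not be knocked over. Origin at the centre of its underside.

How it is judged:
On the way, in this order (a step that is already met when the one before it is completed fails the run):
1. the plate is fully home against both dowels and the end stop, with no carton on it yet (x of plate in the frame of home between -0.003 and 0.003 m and y of plate in the frame of home between -0.003 and 0.003 m and angle between the x axis of plate and the x axis of home, either way round below 0.03 rad and angle between plate's own z axis and vertical below 0.03 rad and horizontal distance between each of large1, large2, medium1, medium2, small1, small2 and plate above 0.1 m), for 0.3 s.
2. all cartons stand in one square column on the plate, larger below smaller, nothing on top yet (horizontal distance between each of large1, large2, medium1, medium2, small1, small2 and plate below 0.01 m and angle between the x axis of each of large1, large2, medium1, medium2, small1, small2 and the x axis of plate, either way round below 0.12 rad and angle between each of large1, large2, medium1, medium2, small1, small2's own z axis and vertical below 0.06 rad and z of each of medium1, medium2, small1, small2 in the frame of large1 above 0.015 m and z of each of medium1, medium2, small1, small2 in the frame of large2 above 0.015 m and z of each of small1, small2 in the frame of medium1 above 0.015 m and z of each of small1, small2 in the frame of medium2 above 0.015 m and linear speed of each of large1, large2, medium1, medium2, small1, small2 below 0.02 m/s and horizontal distance between weight and plate above 0.08 m), for 0.3 s.
At the end, for the whole second after the job is handed in: Plate within 3 mm each way and 0.03 rad of home; cartons label up, centred on it within 10 mm, long sides within 0.12 rad of its long side, no larger above a smaller; weight upright on top, centred within 12 mm, turned under 0.12 rad (or a half turn more); all at rest (x of plate in the frame of home between -0.003 and 0.003 m and y of plate in the frame of home between -0.003 and 0.003 m and angle between the x axis of plate and the x axis of home, either way round below 0.03 rad and angle between plate's own z axis and vertical below 0.03 rad and horizontal distance between each of large1, large2, medium1, medium2, small1, small2 and plate below 0.01 m and angle between the x axis of each of large1, large2, medium1, medium2, small1, small2, weight and the x axis of plate, either way round below 0.12 rad and angle between each of large1, large2, medium1, medium2, small1, small2, weight's own z axis and vertical below 0.06 rad and z of each of medium1, medium2, small1, small2, weight in the frame of large1 above 0.015 m and z of each of medium1, medium2, small1, small2, weight in the frame of large2 above 0.015 m and z of each of small1, small2, weight in the frame of medium1 above 0.015 m and z of each of small1, small2, weight in the frame of medium2 above 0.015 m and horizontal distance between weight and plate below 0.012 m and z of weight in the frame of small1 above 0.015 m and z of weight in the frame of small2 above 0.015 m and linear speed of each of large1, large2, medium1, medium2, small1, small2, weight, plate below 0.02 m/s); the robot touches nothing.
It fails at once if a brown glass bottle is knocked over (angle between any of amber1, amber2, amber3's own z axis and vertical above 0.5 rad).
Of large1, large2, medium1, medium2, small1, small2 only 3 to 5 are there at a start; the rules pass over those that are not, and their reading is None.
At some moment in a run one of large1, large2, medium1, medium2, small1, small2, weight may be knocked a few centimetres aside while the robot is not near it.
Once in a run the grip may slacken for a moment while it holds something.
It also fails if it takes over 210 s, if anything falls off the work surface, if the arm or the gripper's body presses on something with over 40 N, if the wrist force passes 120 N, or if a joint passes its speed limit or range.

## Working session

There is one attempt and no reset: what is moved stays moved. The work goes in short steps, Python scripts to look and compute and a tool call to move; the robot and the scene stay as the last step left them, time stands still between calls to the robot, and variables do not carry over. Pictures are saved under pics/ and viewed, at most 14 in all, crops included, and the job is handed in when it is done.

```bash
ls; mkdir -p pics; python3 - <<'E'
from cell import manip, cams
import cv2
for n in("scene","top"):
    cv2.imwrite(f"pics/{n}0.png",cams.capture(n)[:,:,::-1]); print(cams.camera_model(n))
print(manip.state())
E
```

```text
cell.py
pics
{'vfov': 52.23312583799144, 'cx': 321.5161018141408, 'cy': 230.83475769569998, 'R': array([[-0.88736413,  0.46086789, -0.01362671],
       [ 0.24884406,  0.45383022, -0.85563705],
       [-0.38815143, -0.76265255, -0.5173969 ]]), 't': array([ 0.53899954, -0.12499958,  1.57311074])}
{'vfov': 51.37064762955361, 'cx': 322.93326017556006, 'cy': 246.2098638336524, 'R': array([[-0.02972222, -0.99943152,  0.01591316],
       [-0.98600942,  0.02670327, -0.16453679],
       [ 0.16401832, -0.02058093, -0.98624257]]), 't': array([0.04081023, 0.61328858, 1.03748635])}
{'t': 0.1, 'joint_pos': array([-1.31980858e+00,  4.86908260e-02,  9.77581471e-02,  1.62200119e+00,
        1.00579246e-05,  1.44300060e+00]), 'joint_vel': array([-0.00064409, -0.00225571,  0.00240345, -0.00013038,  0.00027952,
       -0.00143962]), 'joint_torque': array([ 4.23854202e-03, -3.39850974e+01,  3.20936322e+01,  1.57994649e-02,
       -1.28216516e-04, -1.73263622e-06]), 'ee_pos': array([ 0.1939958 , -0.48725175,  0.23022868]), 'orientation': array([-1.06705538e-03,  9.82118369e-01,  1.88261431e-01, -6.07710873e-05]), 'force': array([-0.4966307 , -0.50644146,  0.05697475]), 'torque': array([0.01489399, 0.0678838 , 0.02518534]), 'grasp_force': 0.0, 'gripper_width': 0.08568915305633377}
```

View pics/top0.png

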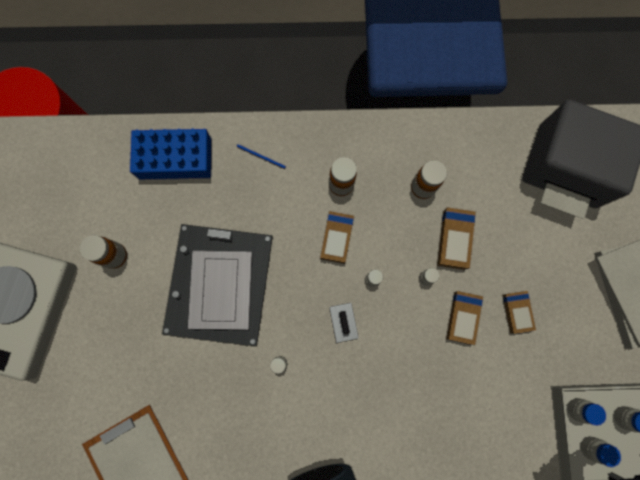

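View pics/scene0.png

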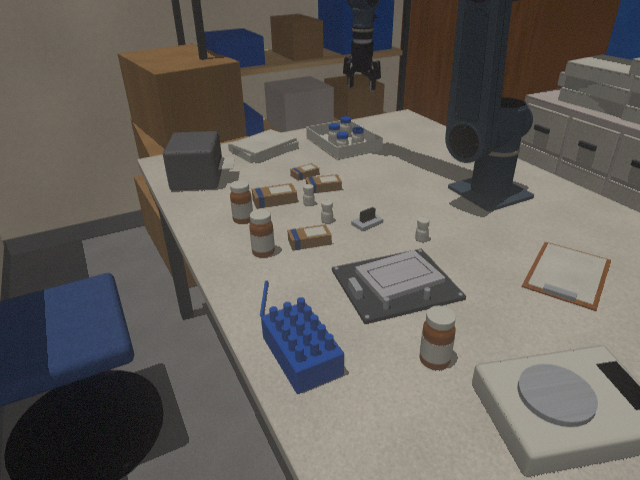

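Top view: bed spans (165-270, 225-345) with the plate inside. Cartons are at (338,238), (457,238), (465,318) and (520,312), the weight at (344,323), and small white vials at (374,278), (429,276) and (278,366). I'll enlarge both areas.

```bash
python3 - <<'E'
import cv2
im=cv2.imread("pics/top0.png")
cv2.imwrite("pics/bed0.png",cv2.resize(im[215:355,150:290],None,fx=4.2,fy=4.2,interpolation=cv2.INTER_CUBIC))
cv2.imwrite("pics/car0.png",cv2.resize(im[200:355,320:545],None,fx=3.5,fy=3.5,interpolation=cv2.INTER_CUBIC))
E
```

```text
(no output)
```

View pics/bed0.png

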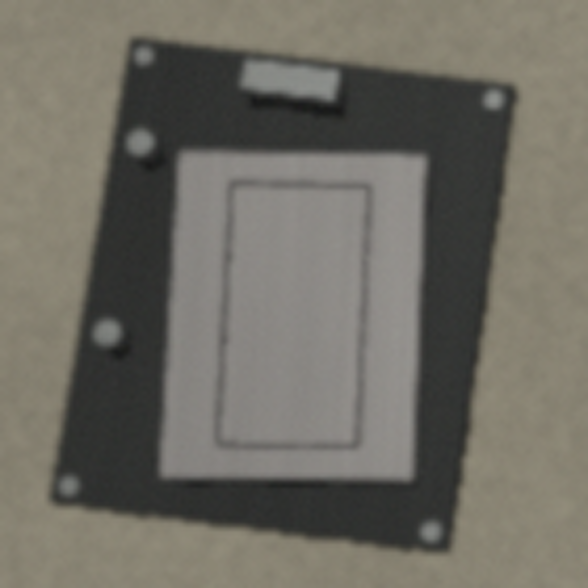

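View pics/car0.png

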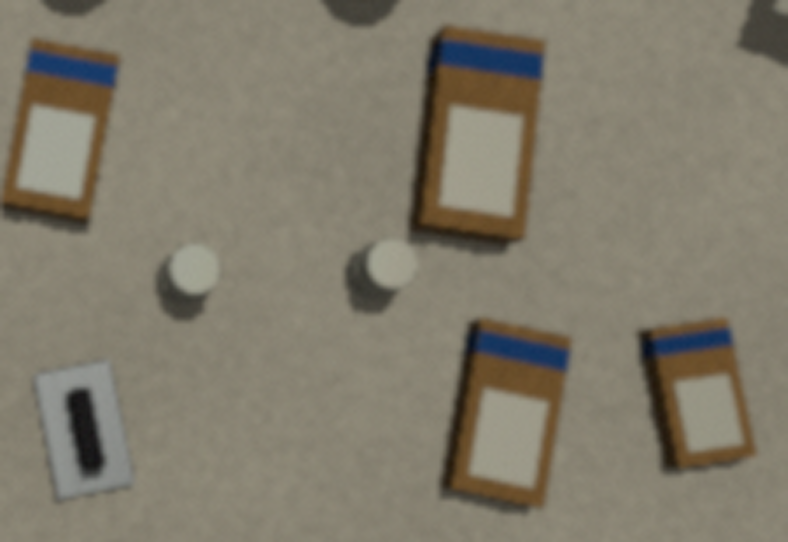

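The bed crop shows the plate skewed about +6° relative to the bed, with dowels on the left and the stop at the top. The carton crop shows one large, two medium and one small carton plus the weight, all with crisp corners. Next I fit poses.

```bash
cat > h.py <<'E'
import numpy as np, cv2
from scipy.optimize import least_squares
from cell import manip, cams
def proj(P,n="top"):
    m=cams.camera_model(n); f=240/np.tan(np.radians(m["vfov"])/2)
    q=np.asarray(P)@np.array(m["R"]).T+m["t"]; return q[:,:2]/q[:,2:]*f+[m["cx"],m["cy"]]
def fit(px,dims,z,n="top"):
    """px: corners (+x+y),(+x-y),(-x-y),(-x+y) -> x,y,yaw, rms px"""
    px=np.array(px,float); l,w=np.array(dims)/2
    c=np.array([[l,w],[l,-w],[-l,-w],[-l,w]])
    def P(v):
        R=np.array([[np.cos(v[2]),-np.sin(v[2])],[np.sin(v[2]),np.cos(v[2])]])
        return np.c_[c@R.T+v[:2],np.full(4,z)]
    r=least_squares(lambda v:(proj(P(v),n)-px).ravel(),[.4,0,0])
    return r.x.round(4),(r.fun.reshape(4,2)).round(1).tolist()
def top(yaw_y):  # describe tool
    s=manip.state(); return s["ee_pos"],s["orientation"]
E
python3 - <<'E'
from h import *
m=cams.camera_model("top");print(-np.array(m["R"]).T@m["t"])
b=lambda p:np.array(p)/4.2+[150,215]
c=lambda p:np.array(p)/3.5+[320,200]
print("bed",fit(b([[132,38],[516,88],[450,550],[52,500]]),(.25,.21),.012))
print("plate",fit(b([[178,151],[427,155],[412,480],[160,478]]),(.17,.13),.028))
print("rect",fit(b([[231,182],[371,185],[358,447],[217,443]]),(.136,.072),.028))
print("L",fit(c([[443,28],[546,40],[522,238],[418,225]]),(.13,.066),.038))
print("Ma",fit(c([[35,40],[119,55],[90,218],[4,205]]),(.108,.058),.032))
print("Mb",fit(c([[478,322],[570,338],[543,507],[450,488]]),(.108,.058),.032))
print("S",fit(c([[646,328],[728,320],[754,455],[676,468]]),(.088,.05),.026))
print("W",fit(c([[36,376],[108,363],[131,487],[57,500]]),(.08,.05),.014))
E
```

```text
[0.43575452 0.04576265 1.12347232]
bed (array([ 0.5419,  0.257 , -0.1533]), [[-0.1, -0.6], [0.4, -1.0], [0.1, 0.8], [-0.5, 0.6]])
plate (array([ 0.5276,  0.2506, -0.0441]), [[0.1, -0.1], [-0.3, -0.1], [0.3, 0.3], [-0.1, -0.1]])
rect (array([ 0.5281,  0.2506, -0.0487]), [[0.4, 0.0], [-0.3, 0.0], [-0.2, -0.2], [0.1, 0.1]])
L (array([ 0.6274, -0.277 , -0.1864]), [[-0.1, -0.8], [-0.4, 0.4], [0.2, 0.7], [0.2, -0.3]])
Ma (array([ 0.6376, -0.0106, -0.2083]), [[-0.8, -0.2], [0.6, 0.1], [0.7, 0.5], [-0.5, -0.5]])
Mb (array([ 0.4506, -0.2831, -0.2358]), [[0.1, -1.1], [-0.1, -0.2], [-0.0, 0.7], [0.1, 0.5]])
S (array([ 0.46  , -0.406 ,  0.1062]), [[0.7, 0.0], [-0.7, -0.8], [0.0, 0.7], [-0.0, 0.1]])
W (array([ 0.4475, -0.018 ,  0.1422]), [[-0.9, -0.3], [0.7, -0.5], [0.8, 0.3], [-0.6, 0.5]])
```

```bash
cat >> h.py <<'E'
from scipy.spatial.transform import Rotation as Ro
def Rt(): 
    q=manip.state()["orientation"]; return Ro.from_quat([q[1],q[2],q[3],q[0]])
def to(x,y,z,yaw,flip=True):
    """print the row (relative, tool axes) that takes the tool to x,y,z,yaw, pointing down"""
    s=manip.state(); R=Rt(); T=Ro.from_euler('z',yaw)*Ro.from_euler('x',np.pi)
    rv=(R.inv()*T).as_rotvec(); d=R.inv().apply(np.array([x,y,z])-s["ee_pos"])
    print("rot",rv.round(3),"d",d.round(4),"j6",s["joint_pos"][5].round(2))
    return rv,d
bed=np.array([.5419,.257,-.1533])
def W(p,f): c,s=np.cos(f[2]),np.sin(f[2]); return np.array([f[0]+c*p[0]-s*p[1],f[1]+s*p[0]+c*p[1]])
def inv(p,f): c,s=np.cos(f[2]),np.sin(f[2]); d=np.array(p[:2])-f[:2]; return np.array([c*d[0]+s*d[1],-s*d[0]+c*d[1]])
E
python3 - <<'E'
from h import *
b=lambda p:np.array(p)/4.2+[150,215]
print("dowel/stop px (crop)",((proj([[*W(p,bed),.038] for p in [(.065,.082),(-.035,.082),(.1,.035),(.1,-.015)]])-[150,215])*4.2).round())
p=W((0,-.107),bed);print(p); to(*p,.12,np.pi/2+bed[2]); 
E
```

```text
dowel/stop px (crop) [[143. 142.]
 [110. 333.]
 [243.  88.]
 [337. 100.]]
[0.52556107 0.15125484]
rot [-2.000e-03 -1.000e-03 -1.039e+00] d [ 0.5441 -0.4704  0.1114] j6 1.44
```

The rows are not in the units I measure in: shifts go in shares of 0.8 m and turns go in shares of 2 rad. I convert before sending: 0.5441 m / 0.8 = 0.6801, 0.11 m / 0.8 = 0.1375, -1.039 rad / 2 = -0.5195.

Call:
{"api": "drive_effector", "payload": {"moves": "0 0 -0.1 0.075 -0.0625 0 0.085 | 0 0 -0.2 0.1375 -0.125 0 0.085 | 0 0 -0.3 0.2 -0.175 0.0125 0.085 | 0 0 -0.35 0.2625 -0.225 0.025 0.085 | 0 0 -0.4 0.325 -0.275 0.0375 0.085 | 0 0 -0.45 0.3875 -0.325 0.05 0.085 | 0 0 -0.5195 0.45 -0.3875 0.0625 0.085 | 0 0 -0.5195 0.5125 -0.4375 0.075 0.085 | 0 0 -0.5195 0.575 -0.4875 0.0875 0.085 | 0 0 -0.5195 0.625 -0.5375 0.1 0.085 | 0 0 -0.5195 0.6801 -0.588 0.1 0.085 | 0 0 -0.5195 0.6801 -0.588 0.1 0.085"}}

```text
t: 1.6
ee_pos: [0.5257, 0.1532, 0.15]
orientation: [-0.001, 0.758, 0.652, -0.001]
force: [0.3, -0.4, 0.5]
gripper_width: 0.0848
grasp_force: 0.0
```

```bash
python3 -c "
from h import *
p=W((0,-.107),bed); to(*p,.012,np.pi/2+bed[2])"
```

```text
rot [-0.002  0.     0.003] d [-0.0019  0.0004  0.138 ] j6 1.88
```

Converted, 0.138 m / 0.8 = 0.1725, 0.125 m / 0.8 = 0.1563, 0.003 rad / 2 = 0.0015.

Call:
{"api": "drive_effector", "payload": {"moves": "0 0 0.0015 -0.0025 0 0.0625 0.085 | 0 0 0.0015 -0.0025 0 0.125 0.085 | 0 0 0.0015 -0.0025 0 0.1563 0.085 | 0 0 0.0015 -0.0025 0 0.1725 0.085 | 0 0 0.0015 -0.0025 0 0.1725 0.085"}}

```text
t: 2.22
ee_pos: [0.5246, 0.1484, 0.0124]
orientation: [-0.001, 0.76, 0.65, -0.001]
force: [0.3, -0.5, -0.0]
gripper_width: 0.085
grasp_force: 0.0
```

Converted, 0.006 m / 0.8 = 0.0075, 0.003 m / 0.8 = 0.0038.

Call:
{"api": "drive_effector", "payload": {"moves": "0 0 0 0 0 0.0038 0.085 | 0 0 0 0 0 0.0075 0.085 | 0 0 0 0 0 0.0075 0.085"}}

```text
t: 2.6
ee_pos: [0.5258, 0.1486, 0.0079]
orientation: [0.0, 0.76, 0.65, 0.0]
force: [0.1, 0.2, -0.3]
gripper_width: 0.085
grasp_force: 0.0
```

Call:
{"api": "drive_effector", "payload": {"moves": "0 0 0 0.0063 0 0 0.085 | 0 0 0 0.0125 0 0 0.085 | 0 0 0 0.0175 0 0 0.085 | 0 0 0 0.0225 0 0 0.085 | 0 0 0 0.0275 0 0 0.085 | 0 0 0 0.0325 0 0 0.085 | 0 0 0 0.0375 0 0 0.085 | 0 0 0 0.0413 0 0 0.085 | 0 0 0 0.045 0 0 0.085 | 0 0 0 0.045 0 0 0.085"}}

```text
t: 3.85
ee_pos: [0.531, 0.1846, 0.0073]
orientation: [-0.0, 0.76, 0.65, 0.0]
force: [-0.0, -1.3, 1.2]
gripper_width: 0.0851
grasp_force: 0.7
```

```bash
python3 -c "
from h import *
print(inv(manip.state()['ee_pos'],bed))"
```

```text
[ 0.0002988  -0.07324507]
```

Converted, 0.005 m / 0.8 = 0.0063, 0.004 m / 0.8 = 0.005.

Call:
{"api": "drive_effector", "payload": {"moves": "0 0 0 0.0025 0 0 0.085 | 0 0 0 0.005 0 0 0.085 | 0 0 0 0.0063 0 0 0.085 | 0 0 0 0.0063 0 0 0.085"}}

```text
t: 4.35
ee_pos: [0.5318, 0.1892, 0.0073]
orientation: [-0.0, 0.76, 0.65, 0.0]
force: [-1.8, -1.8, 0.4]
gripper_width: 0.085
grasp_force: 1.0
```

```bash
python3 -c "
from h import *
print(inv(manip.state()['ee_pos'],bed))
cv2.imwrite('pics/bed1.png',cv2.resize(cams.capture('top')[215:355,150:290,::-1],None,fx=4.2,fy=4.2,interpolation=cv2.INTER_CUBIC))"
```

```text
[ 0.00036889 -0.0685335 ]
```

View pics/bed1.png

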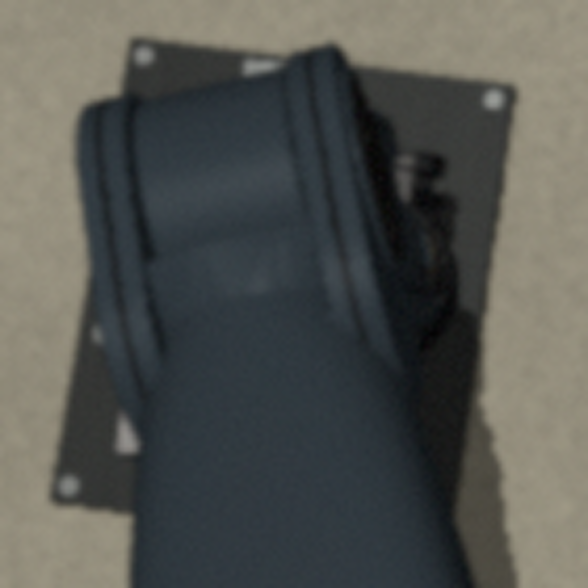

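The arm covers the plate. Its near-left corner shows at about (117,450), so it has been moving left. I'll keep pushing.

Converted, 0.003 m / 0.8 = 0.0038, 0.0015 m / 0.8 = 0.0019.

Call:
{"api": "drive_effector", "payload": {"moves": "0 0 0 0.0019 0 0 0.085 | 0 0 0 0.0038 0 0 0.085 | 0 0 0 0.0038 0 0 0.085"}}

```text
t: 4.78
ee_pos: [0.5316, 0.1916, 0.0072]
orientation: [-0.0, 0.76, 0.65, -0.001]
force: [-2.6, -4.0, 1.3]
gripper_width: 0.085
grasp_force: 2.3
```

```bash
python3 -c "
from h import *
print(inv(manip.state()['ee_pos'],bed))"
```

```text
[-0.00019599 -0.06617898]
```

Call:
{"api": "drive_effector", "payload": {"moves": "0 0 0 0.0019 0 0 0.085 | 0 0 0 0.0038 0 0 0.085 | 0 0 0 0.0038 0 0 0.085"}}

```text
t: 5.15
ee_pos: [0.5315, 0.1928, 0.0071]
orientation: [0.001, 0.76, 0.65, -0.003]
force: [-4.6, -8.4, 3.9]
gripper_width: 0.0847
grasp_force: 4.4
```

```bash
python3 -c "
from h import *
print(inv(manip.state()['ee_pos'],bed))"
```

```text
[-0.00046753 -0.06500808]
```

Converted, 0.003 m / 0.8 = 0.0038, 0.0015 m / 0.8 = 0.0019.

Call:
{"api": "drive_effector", "payload": {"moves": "0 0 0 0.0019 0 0 0.085 | 0 0 0 0.0038 0 0 0.085 | 0 0 0 0.0038 0 0 0.085 | 0 0 0 0.0038 0 0 0.085"}}

```text
t: 5.65
ee_pos: [0.5315, 0.1929, 0.0071]
orientation: [0.003, 0.76, 0.649, -0.005]
force: [-5.4, -13.8, 6.0]
gripper_width: 0.0853
grasp_force: 7.6
```

```bash
python3 -c "
from h import *
print(inv(manip.state()['ee_pos'],bed))"
```

```text
[-0.00051501 -0.06495278]
```

Converted, -0.06 m / 0.8 = -0.075, -0.03 m / 0.8 = -0.0375.

Call:
{"api": "drive_effector", "payload": {"moves": "0 0 0 -0.025 0 0 0.085 | 0 0 0 -0.0375 0 0 0.085 | 0 0 0 -0.0375 0 -0.05 0.085 | 0 0 0 -0.0375 0 -0.075 0.085 | 0 0 0 -0.0375 0 -0.075 0.085"}}

```text
t: 6.28
ee_pos: [0.531, 0.169, 0.07]
orientation: [0.001, 0.76, 0.65, 0.003]
force: [0.3, -0.7, 1.0]
gripper_width: 0.085
grasp_force: 0.0
```

```bash
python3 -c "
from h import *
p=W((-.132,.01),bed);print(p);to(*p,.067,np.pi+bed[2])"
```

```text
[0.41297503 0.28703916]
rot [ 0.007  0.002 -1.574] d [ 0.0982 -0.135   0.0025] j6 1.91
```

Converted, -0.135 m / 0.8 = -0.1688, 0.07 m / 0.8 = 0.0875, -1.574 rad / 2 = -0.787.

Call:
{"api": "drive_effector", "payload": {"moves": "0 0 -0.09 0.0125 -0.0188 0 0.085 | 0 0 -0.18 0.025 -0.0375 0 0.085 | 0 0 -0.27 0.0375 -0.0563 0 0.085 | 0 0 -0.36 0.0625 -0.075 0 0.085 | 0 0 -0.45 0.075 -0.1 0 0.085 | 0 0 -0.54 0.0875 -0.125 0 0.085 | 0 0 -0.63 0.1063 -0.15 0 0.085 | 0 0 -0.72 0.1228 -0.1688 0 0.085 | 0 0 -0.787 0.1228 -0.1688 0 0.085 | 0 0 -0.787 0.1228 -0.1688 0 0.085 | 0 0 -0.787 0.1228 -0.1688 0 0.085"}}

```text
t: 7.65
ee_pos: [0.4101, 0.286, 0.0665]
orientation: [-0.0, 0.077, 0.997, -0.0]
force: [-0.4, -0.3, -0.3]
gripper_width: 0.0846
grasp_force: 0.0
```

```bash
python3 -c "
from h import *
p=W((-.132,.01),bed);to(*p,.0075,np.pi+bed[2])
cv2.imwrite('pics/bed2.png',cv2.resize(cams.capture('top')[215:355,150:290,::-1],None,fx=4.2,fy=4.2,interpolation=cv2.INTER_CUBIC))"
```

```text
rot [-0.    -0.001 -0.002] d [-0.0027  0.0015  0.059 ] j6 0.63
```

View pics/bed2.png

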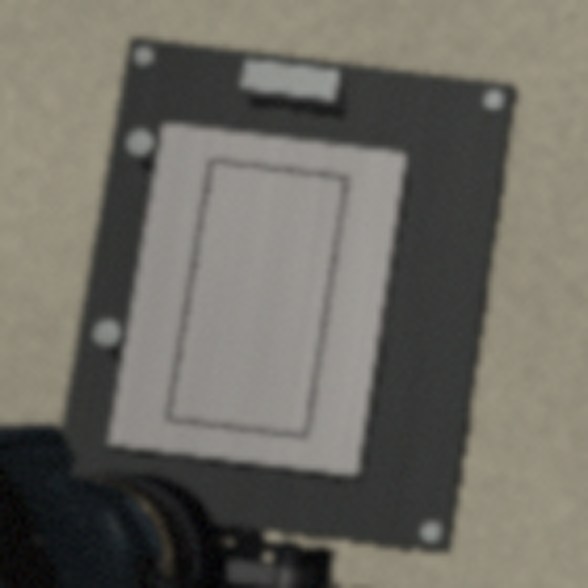

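The plate lies flat against both dowels (left edge at (160,123)-(108,443)) and is still about 10-15 mm short of the stop. Now the +x push.

Converted, 0.059 m / 0.8 = 0.0738, 0.054 m / 0.8 = 0.0675.

Call:
{"api": "drive_effector", "payload": {"moves": "0 0 0 -0.0034 0.0019 0.0375 0.085 | 0 0 0 -0.0034 0.0019 0.0563 0.085 | 0 0 0 -0.0034 0.0019 0.0675 0.085 | 0 0 0 -0.0034 0.0019 0.0738 0.085 | 0 0 0 -0.0034 0.0019 0.0738 0.085"}}

```text
t: 8.32
ee_pos: [0.4134, 0.2873, 0.0084]
orientation: [0.0, 0.076, 0.997, 0.0]
force: [0.5, 0.3, -0.7]
gripper_width: 0.0849
grasp_force: 0.0
```

Call:
{"api": "drive_effector", "payload": {"moves": "0 0 0 -0.0075 0 0 0.085 | 0 0 0 -0.015 0 0 0.085 | 0 0 0 -0.0225 0 0 0.085 | 0 0 0 -0.03 0 0 0.085 | 0 0 0 -0.0363 0 0 0.085 | 0 0 0 -0.0425 0 0 0.085 | 0 0 0 -0.0488 0 0 0.085 | 0 0 0 -0.0538 0 0 0.085 | 0 0 0 -0.0575 0 0 0.085 | 0 0 0 -0.06 0 0 0.085 | 0 0 0 -0.06 0 0 0.085"}}

```text
t: 9.7
ee_pos: [0.4611, 0.2798, 0.0082]
orientation: [0.0, 0.076, 0.997, -0.0]
force: [-1.6, 0.6, 0.5]
gripper_width: 0.0848
grasp_force: 1.1
```

```bash
python3 -c "
from h import *
print(inv(manip.state()['ee_pos'],bed))"
```

```text
[-0.08335071  0.01022266]
```

Converted, -0.003 m / 0.8 = -0.0038, -0.0015 m / 0.8 = -0.0019.

Call:
{"api": "drive_effector", "payload": {"moves": "0 0 0 -0.0019 0 0 0.085 | 0 0 0 -0.0038 0 0 0.085 | 0 0 0 -0.0038 0 0 0.085"}}

```text
t: 10.07
ee_pos: [0.4639, 0.2794, 0.0082]
orientation: [0.0, 0.076, 0.997, -0.0]
force: [-2.5, 0.2, -0.4]
gripper_width: 0.085
grasp_force: 1.1
```

Call:
{"api": "drive_effector", "payload": {"moves": "0 0 0 -0.0019 0 0 0.085 | 0 0 0 -0.0038 0 0 0.085 | 0 0 0 -0.0038 0 0 0.085"}}

```text
t: 10.45
ee_pos: [0.4649, 0.2793, 0.0081]
orientation: [-0.002, 0.076, 0.997, 0.0]
force: [-6.9, 1.0, 3.7]
gripper_width: 0.0848
grasp_force: 3.4
```

```bash
python3 -c "
from h import *
print(inv(manip.state()['ee_pos'],bed))"
```

```text
[-0.07951106  0.0102466 ]
```

Converted, -0.005 m / 0.8 = -0.0063, -0.004 m / 0.8 = -0.005.

Call:
{"api": "drive_effector", "payload": {"moves": "0 0 0 -0.0025 0 0 0.085 | 0 0 0 -0.005 0 0 0.085 | 0 0 0 -0.0063 0 0 0.085 | 0 0 0 -0.0063 0 0 0.085"}}

```text
t: 10.95
ee_pos: [0.4649, 0.2792, 0.0081]
orientation: [-0.007, 0.076, 0.997, 0.0]
force: [-17.4, 1.9, 11.3]
gripper_width: 0.0852
grasp_force: 8.9
```

```bash
python3 -c "
from h import *
print(inv(manip.state()['ee_pos'],bed))"
```

```text
[-0.07946371  0.01022403]
```

Call:
{"api": "drive_effector", "payload": {"moves": "0 0 0 0.025 0 0 0.085 | 0 0 0 0.0438 0 0 0.085 | 0 0 0 0.05 0 -0.05 0.085 | 0 0 0 0.05 0 -0.125 0.085 | 0 0 0 0.075 0 -0.175 0.085 | 0 0 0 0.125 0 -0.1875 0.085 | 0 0 0 0.125 0 -0.1875 0.085"}}

```text
t: 11.82
ee_pos: [0.3727, 0.2946, 0.1607]
orientation: [0.002, 0.075, 0.997, 0.001]
force: [-0.1, -0.4, -0.1]
gripper_width: 0.085
grasp_force: 0.0
```

```bash
python3 -c "
from h import *
cv2.imwrite('pics/top3.png',cams.capture('top')[:,:,::-1])
im=cv2.imread('pics/top3.png')
cv2.imwrite('pics/bed3.png',cv2.resize(im[215:355,150:290],None,fx=4.2,fy=4.2,interpolation=cv2.INTER_CUBIC))
"
```

```text
(no output)
```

View pics/bed3.png

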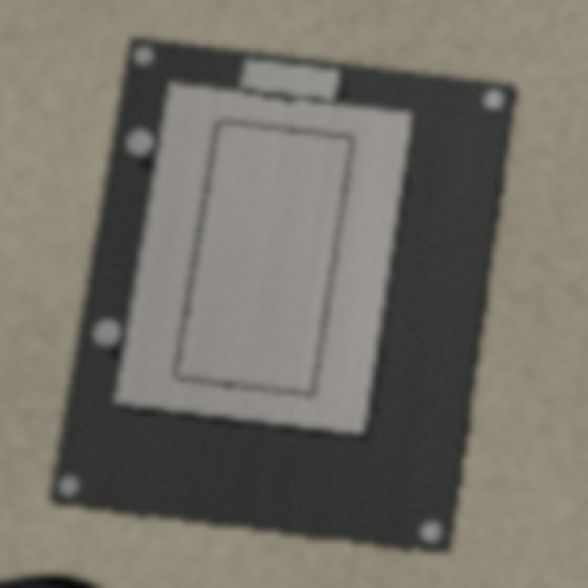

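The plate is on both dowels and touching the stop along its far edge, so it is home. I'll fit its pose, check that nothing else has moved, and plan the large carton.

```bash
cat >> h.py <<'E'
home=np.array([*W((.015,.010),bed),bed[2]])
obj={'L':(457,238),'Ma':(338,238),'Mb':(465,318),'S':(520,312),'W':(344,323)}
def diff(name,ref="pics/top0.png"):
    im=cams.capture("top")[:,:,::-1].copy(); cv2.imwrite(f"pics/{name}.png",im); a=cv2.imread(ref)
    for k,(u,v) in obj.items():
        d=np.abs(cv2.blur(im,(3,3)).astype(int)-cv2.blur(a,(3,3)))[v-40:v+40,u-28:u+28].max(2); print(k,(d>30).sum(),end="; ")
    print()
E
python3 - <<'E'
from h import *
b=lambda p:np.array(p)/4.2+[150,215]
print("home",home)
print("plate",fit(b([[168,83],[412,112],[367,435],[115,403]]),(.17,.13),.028))
print("rect",fit(b([[216,121],[355,135],[314,396],[177,379]]),(.136,.072),.028))
diff("top4")
print(manip.state()["t"])
L=(.6274,-.277,-.1864); to(L[0],L[1],.16,np.pi+L[2])
E
```

```text
home [ 0.55825109  0.26459222 -0.1533    ]
plate (array([ 0.5582,  0.2656, -0.1468]), [[0.1, -0.0], [0.0, -0.0], [-0.3, -0.2], [0.2, 0.3]])
rect (array([ 0.558 ,  0.2657, -0.1451]), [[0.4, 0.0], [-0.5, 0.5], [0.2, -0.3], [-0.1, -0.2]])
L 0; Ma 0; Mb 0; S 0; W 0; 
11.925
rot [0.001 0.002 0.034] d [-0.3376 -0.5257 -0.001 ] j6 0.68
```

Converted, -0.5257 m / 0.8 = -0.6571, -0.29 m / 0.8 = -0.3625, 0.034 rad / 2 = 0.017.

Call:
{"api": "drive_effector", "payload": {"moves": "0 0 0 -0.0375 -0.0563 0 0.085 | 0 0 0 -0.075 -0.1125 0 0.085 | 0 0 0 -0.1125 -0.175 0 0.085 | 0 0 0 -0.15 -0.2375 0 0.085 | 0 0 0 -0.1875 -0.3 0 0.085 | 0 0 0 -0.225 -0.3625 0 0.085 | 0 0 0 -0.2625 -0.425 0 0.085 | 0 0 0 -0.3 -0.4875 0 0.085 | 0 0 0.017 -0.3375 -0.55 0 0.085 | 0 0 0.017 -0.375 -0.6 0 0.085 | 0 0 0.017 -0.422 -0.6571 0 0.085 | 0 0 0.017 -0.422 -0.6571 0 0.085", "grip_force": 40}}

```text
t: 13.42
ee_pos: [0.6265, -0.2824, 0.1518]
orientation: [-0.003, 0.096, 0.995, 0.0]
force: [-0.6, 0.9, -0.7]
gripper_width: 0.0851
grasp_force: 0.0
```

```bash
python3 -c "
from h import *
L=(.6274,-.277,-.1864); to(L[0],L[1],.003,np.pi+L[2])"
```

```text
rot [ 0.    -0.006 -0.006] d [-0.0007  0.0054  0.1488] j6 -0.33
```

Converted, 0.09 m / 0.8 = 0.1125, 0.04 m / 0.8 = 0.05.

Call:
{"api": "drive_effector", "payload": {"moves": "0 0 0 0 0.005 0.05 0.085 | 0 0 0 0 0.005 0.1 0.085 | 0 0 0 0 0.005 0.1125 0.085 | 0 0 0 0 0.005 0.1125 0.085"}}

```text
t: 13.92
ee_pos: [0.6265, -0.2731, 0.0677]
orientation: [-0.001, 0.093, 0.996, 0.0]
force: [0.5, 0.4, 0.9]
gripper_width: 0.0852
grasp_force: 0.0
```

```bash
python3 -c "
from h import *
L=(.6274,-.277,-.1864); to(L[0],L[1],.003,np.pi+L[2])"
```

```text
rot [ 0.    -0.002 -0.   ] d [-0.0017 -0.0037  0.0647] j6 -0.32
```

Converted, 0.0645 m / 0.8 = 0.0806, 0.06 m / 0.8 = 0.075.

Call:
{"api": "drive_effector", "payload": {"moves": "0 0 0 -0.0021 -0.005 0.025 0.085 | 0 0 0 -0.0021 -0.005 0.0563 0.085 | 0 0 0 -0.0021 -0.005 0.075 0.085 | 0 0 0 -0.0021 -0.005 0.0806 0.085 | 0 0 0 -0.0021 -0.005 0.0806 0.085 | 0 0 0 -0.0021 -0.005 0.0806 0.06 | 0 0 0 -0.0021 -0.005 0.0806 0.05 | 0 0 0 -0.0021 -0.005 0.0806 0.05 | 0 0 0 -0.0021 -0.005 0.0806 0.05", "grip_force": 40}}

```text
t: 15.05
ee_pos: [0.6292, -0.2783, 0.0054]
orientation: [0.001, 0.093, 0.996, -0.001]
force: [-0.7, -0.8, 5.7]
gripper_width: 0.0653
grasp_force: 47.6
```

Converted, -0.14 m / 0.8 = -0.175, -0.13 m / 0.8 = -0.1625.

Call:
{"api": "drive_effector", "payload": {"moves": "0 0 0 0 0 -0.0375 0.05 | 0 0 0 0 0 -0.1 0.05 | 0 0 0 0 0 -0.1625 0.05 | 0 0 0 0 0 -0.175 0.05 | 0 0 0 0 0 -0.175 0.05"}}

```text
t: 15.68
ee_pos: [0.628, -0.2776, 0.1431]
orientation: [-0.0, 0.093, 0.996, 0.0]
force: [-0.8, -0.2, -2.4]
gripper_width: 0.0655
grasp_force: 47.0
```

```bash
python3 -c "
from h import *
p=np.array([.558,.265,-.15]);t=W((.002,0),p);print(t);to(*t,.145,np.pi+p[2])"
```

```text
[0.55997754 0.26470112]
rot [ 0.    -0.001 -0.037] d [ 0.1676  0.5202 -0.0017] j6 -0.33
```

Converted, 0.5202 m / 0.8 = 0.6503, 0.5 m / 0.8 = 0.625, -0.037 rad / 2 = -0.0185.

Call:
{"api": "drive_effector", "payload": {"moves": "0 0 0 0.0125 0.0375 0 0.05 | 0 0 0 0.0313 0.1 0 0.05 | 0 0 0 0.05 0.1625 0 0.05 | 0 0 0 0.075 0.2313 0 0.05 | 0 0 -0.01 0.1 0.3 0 0.05 | 0 0 -0.0185 0.1188 0.3688 0 0.05 | 0 0 -0.0185 0.1375 0.4375 0 0.05 | 0 0 -0.0185 0.1625 0.5063 0 0.05 | 0 0 -0.0185 0.1813 0.5688 0 0.05 | 0 0 -0.0185 0.2 0.625 0 0.05 | 0 0 -0.0185 0.2095 0.6503 0 0.05 | 0 0 -0.0185 0.2095 0.6503 0 0.05"}}

```text
t: 17.18
ee_pos: [0.5581, 0.2652, 0.1408]
orientation: [-0.002, 0.074, 0.997, -0.001]
force: [0.0, -0.8, -2.0]
gripper_width: 0.0654
grasp_force: 46.8
```

Call:
{"api": "drive_effector", "payload": {"moves": "0 0 0 0 0 0.0375 0.05 | 0 0 0 0 0 0.0625 0.05 | 0 0 0 0 0 0.0625 0.05 | 0 0 0 0 0 0.0625 0.05"}}

```text
t: 17.68
ee_pos: [0.5604, 0.2635, 0.094]
orientation: [0.0, 0.076, 0.997, -0.0]
force: [-0.2, 0.1, -2.1]
gripper_width: 0.0654
grasp_force: 46.8
```

```bash
python3 -c "
from h import *
p=np.array([.558,.265,-.15]);t=W((.002,0),p);to(*t,.0345,np.pi+p[2])"
```

```text
rot [-0.     0.    -0.001] d [0.0006 0.0012 0.0595] j6 0.48
```

Converted, 0.0595 m / 0.8 = 0.0744, 0.057 m / 0.8 = 0.0713.

Call:
{"api": "drive_effector", "payload": {"moves": "0 0 0 0.0008 0.0013 0.0375 0.05 | 0 0 0 0.0008 0.0013 0.0625 0.05 | 0 0 0 0.0008 0.0013 0.0713 0.05 | 0 0 0 0.0008 0.0013 0.0744 0.05 | 0 0 0 0.0008 0.0013 0.0744 0.05 | 0 0 0 0.0008 0.0013 0.0744 0.05"}}

```text
t: 18.42
ee_pos: [0.5605, 0.2659, 0.0356]
orientation: [0.001, 0.075, 0.997, 0.0]
force: [0.7, 1.3, -2.8]
gripper_width: 0.0655
grasp_force: 46.9
```

Call:
{"api": "drive_effector", "payload": {"moves": "0 0 0 0 0 0.0013 0.05 | 0 0 0 0 0 0.0013 0.05"}}

```text
t: 18.68
ee_pos: [0.5597, 0.2657, 0.0335]
orientation: [0.0, 0.075, 0.997, 0.0]
force: [0.2, 0.1, -0.9]
gripper_width: 0.0654
grasp_force: 46.9
```

Converted, -0.12 m / 0.8 = -0.15, -0.08 m / 0.8 = -0.1.

Call:
{"api": "drive_effector", "payload": {"moves": "0 0 0 0 0 0 0.07 | 0 0 0 0 0 0 0.085 | 0 0 0 0 0 0 0.085 | 0 0 0 0 0 -0.0375 0.085 | 0 0 0 0 0 -0.1 0.085 | 0 0 0 0 0 -0.15 0.085 | 0 0 0 0 0 -0.15 0.085 | 0 0 0 0 0 -0.15 0.085"}}

```text
t: 19.68
ee_pos: [0.5595, 0.2656, 0.153]
orientation: [-0.0, 0.075, 0.997, -0.0]
force: [-0.3, -0.0, -0.1]
gripper_width: 0.0849
grasp_force: 0.0
```

```bash
python3 -c "
from h import *
diff('top5'); M=(.4506,-.2831,-.2358); to(M[0],M[1],.155,np.pi+M[2])"
```

```text
L 1731; Ma 0; Mb 0; S 0; W 0; 
rot [-0.001 -0.002  0.086] d [ 0.0252 -0.5585 -0.0024] j6 0.48
```

Converted, -0.5585 m / 0.8 = -0.6981, -0.54 m / 0.8 = -0.675, 0.086 rad / 2 = 0.043.

Call:
{"api": "drive_effector", "payload": {"moves": "0 0 0 0 -0.0375 0 0.085 | 0 0 0 0 -0.1 0 0.085 | 0 0 0 0.0063 -0.175 0 0.085 | 0 0 0 0.0125 -0.25 0 0.085 | 0 0 0.015 0.0188 -0.325 0 0.085 | 0 0 0.03 0.025 -0.4 0 0.085 | 0 0 0.043 0.0313 -0.475 0 0.085 | 0 0 0.043 0.0315 -0.55 0 0.085 | 0 0 0.043 0.0315 -0.6125 0 0.085 | 0 0 0.043 0.0315 -0.675 0 0.085 | 0 0 0.043 0.0315 -0.6981 0 0.085 | 0 0 0.043 0.0315 -0.6981 0 0.085"}}

```text
t: 21.22
ee_pos: [0.4504, -0.2828, 0.1517]
orientation: [-0.001, 0.119, 0.993, 0.001]
force: [-0.2, 0.7, -0.6]
gripper_width: 0.0849
grasp_force: 0.0
```

Call:
{"api": "drive_effector", "payload": {"moves": "0 0 0 0 0 0.05 0.085 | 0 0 0 0 0 0.1 0.085 | 0 0 0 0 0 0.1125 0.085 | 0 0 0 0 0 0.1125 0.085 | 0 0 0 0 0 0.1125 0.085"}}

```text
t: 21.85
ee_pos: [0.4527, -0.2832, 0.0654]
orientation: [0.001, 0.117, 0.993, -0.001]
force: [-0.7, -0.6, 0.1]
gripper_width: 0.0849
grasp_force: 0.0
```

```bash
python3 -c "
from h import *
M=(.4506,-.2831,-.2358); to(M[0],M[1],.001,np.pi+M[2])
im=cams.capture('top')[:,:,::-1];cv2.imwrite('pics/bed6.png',cv2.resize(im[215:355,150:290],None,fx=4.2,fy=4.2,interpolation=cv2.INTER_CUBIC))"
```

```text
rot [-0.001  0.003  0.001] d [ 0.0022 -0.0003  0.0644] j6 -0.45
```

View pics/bed6.png

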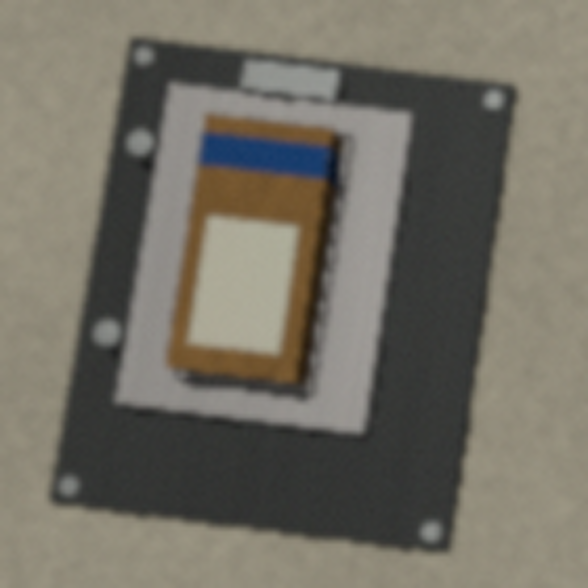

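The large carton sits on the plate with its top corners at about (206,115), (334,128), (298,383) and (168,367). I'll fit it and grasp Mb.

Converted, 0.0644 m / 0.8 = 0.0805, 0.06 m / 0.8 = 0.075.

Call:
{"api": "drive_effector", "payload": {"moves": "0 0 0 0.0025 0 0.025 0.085 | 0 0 0 0.0025 0 0.0563 0.085 | 0 0 0 0.0025 0 0.075 0.085 | 0 0 0 0.0025 0 0.0805 0.085 | 0 0 0 0.0025 0 0.0805 0.085 | 0 0 0 0.0025 0 0.0805 0.06 | 0 0 0 0.0025 0 0.0805 0.045 | 0 0 0 0.0025 0 0.0805 0.045 | 0 0 0 0.0025 0 0.0805 0.045 | 0 0 0 0.0025 0 0.0805 0.045", "grip_force": 40}}

```text
t: 23.15
ee_pos: [0.4503, -0.2832, 0.0002]
orientation: [0.001, 0.118, 0.993, -0.001]
force: [-0.4, 0.1, 5.8]
gripper_width: 0.0577
grasp_force: 45.1
```

```bash
python3 -c "
from h import *
print(fit(np.array([[206,115],[334,128],[298,383],[168,367]])/4.2+[150,215],(.13,.066),.066))
M=(.4506,-.2831,-.2358);e=manip.state()['ee_pos']; print(inv(e,np.array(M)))"
```

```text
(array([ 0.5588,  0.2651, -0.1376]), [[-0.0, -0.3], [0.1, -0.0], [0.1, -0.1], [-0.2, 0.3]])
[-0.00028428 -0.00018771]
```

Converted, -0.15 m / 0.8 = -0.1875, -0.13 m / 0.8 = -0.1625.

Call:
{"api": "drive_effector", "payload": {"moves": "0 0 0 0 0 -0.0375 0.045 | 0 0 0 0 0 -0.1 0.045 | 0 0 0 0 0 -0.1625 0.045 | 0 0 0 0 0 -0.1875 0.045 | 0 0 0 0 0 -0.1875 0.045 | 0 0 0 0 0 -0.1875 0.045"}}

```text
t: 23.9
ee_pos: [0.4484, -0.2815, 0.1466]
orientation: [-0.002, 0.118, 0.993, 0.001]
force: [-0.5, -0.6, -2.0]
gripper_width: 0.0575
grasp_force: 44.6
```

```bash
python3 -c "
from h import *
p=np.array([.558,.265,-.15]);to(*p[:2],.15,np.pi+p[2])"
```

```text
rot [ 0.002 -0.003 -0.086] d [ 0.0211  0.557  -0.0023] j6 -0.45
```

Converted, 0.557 m / 0.8 = 0.6963, 0.53 m / 0.8 = 0.6625, -0.086 rad / 2 = -0.043.

Call:
{"api": "drive_effector", "payload": {"moves": "0 0 0 0 0.0375 0 0.045 | 0 0 0 0.0025 0.1 0 0.045 | 0 0 0 0.0063 0.175 0 0.045 | 0 0 0 0.0088 0.2375 0 0.045 | 0 0 -0.015 0.0125 0.3125 0 0.045 | 0 0 -0.03 0.015 0.3875 0 0.045 | 0 0 -0.043 0.0188 0.4625 0 0.045 | 0 0 -0.043 0.0213 0.5375 0 0.045 | 0 0 -0.043 0.0238 0.6125 0 0.045 | 0 0 -0.043 0.0264 0.6625 0 0.045 | 0 0 -0.043 0.0264 0.6963 0 0.045 | 0 0 -0.043 0.0264 0.6963 0 0.045"}}

```text
t: 25.4
ee_pos: [0.5574, 0.2656, 0.1455]
orientation: [-0.002, 0.073, 0.997, -0.001]
force: [0.3, -0.6, -2.0]
gripper_width: 0.0576
grasp_force: 44.4
```

Call:
{"api": "drive_effector", "payload": {"moves": "0 0 0 0 0 0.0375 0.045 | 0 0 0 0 0 0.0625 0.045 | 0 0 0 0 0 0.0625 0.045 | 0 0 0 0 0 0.0625 0.045"}}

```text
t: 25.9
ee_pos: [0.5588, 0.2634, 0.0988]
orientation: [-0.0, 0.075, 0.997, -0.0]
force: [0.3, 0.5, 0.2]
gripper_width: 0.0575
grasp_force: 44.4
```

```bash
python3 -c "
from h import *
p=np.array([.558,.265,-.15]);to(*p[:2],.0675,np.pi+p[2])"
```

```text
rot [-0.001 -0.001 -0.001] d [0.001  0.0015 0.0313] j6 0.48
```

Converted, 0.0313 m / 0.8 = 0.0391, 0.0305 m / 0.8 = 0.0381.

Call:
{"api": "drive_effector", "payload": {"moves": "0 0 0 0.0013 0.0013 0.0188 0.045 | 0 0 0 0.0013 0.0013 0.0338 0.045 | 0 0 0 0.0013 0.0013 0.0381 0.045 | 0 0 0 0.0013 0.0013 0.0391 0.045 | 0 0 0 0.0013 0.0013 0.0391 0.045"}}

```text
t: 26.52
ee_pos: [0.5584, 0.2654, 0.0679]
orientation: [0.0, 0.075, 0.997, 0.0]
force: [0.0, -0.2, -1.4]
gripper_width: 0.0574
grasp_force: 44.6
```

Call:
{"api": "drive_effector", "payload": {"moves": "0 0 0 0 0 0.0013 0.045 | 0 0 0 0 0 0.0013 0.045"}}

```text
t: 26.78
ee_pos: [0.5583, 0.2653, 0.0668]
orientation: [0.0, 0.075, 0.997, 0.0]
force: [-0.3, -0.2, -1.8]
gripper_width: 0.0578
grasp_force: 44.6
```

Converted, 0.0012 m / 0.8 = 0.0015.

Call:
{"api": "drive_effector", "payload": {"moves": "0 0 0 0 0 0.0015 0.045 | 0 0 0 0 0 0.0015 0.045 | 0 0 0 0 0 0.0015 0.045"}}

```text
t: 27.15
ee_pos: [0.5584, 0.2654, 0.0662]
orientation: [0.0, 0.075, 0.997, 0.0]
force: [-1.6, -0.0, 2.8]
gripper_width: 0.0575
grasp_force: 44.9
```

Call:
{"api": "drive_effector", "payload": {"moves": "0 0 0 0 0 0 0.065 | 0 0 0 0 0 0 0.085 | 0 0 0 0 0 0 0.085 | 0 0 0 0 0 -0.0375 0.085 | 0 0 0 0 0 -0.1 0.085 | 0 0 0 0 0 -0.15 0.085 | 0 0 0 0 0 -0.15 0.085 | 0 0 0 0 0 -0.15 0.085"}}

```text
t: 28.15
ee_pos: [0.558, 0.2652, 0.1849]
orientation: [-0.0, 0.075, 0.997, -0.0]
force: [-0.3, -0.2, -0.1]
gripper_width: 0.0851
grasp_force: 0.0
```

```bash
python3 -c "
from h import *
diff('top7'); M=(.6376,-.0106,-.2083); to(M[0],M[1],.17,np.pi+M[2])"
```

```text
L 1732; Ma 0; Mb 1355; S 0; W 0; 
rot [-0.001 -0.002  0.058] d [-0.1204 -0.2606  0.0138] j6 0.49
```

Converted, -0.2606 m / 0.8 = -0.3258, 0.01 m / 0.8 = 0.0125, 0.01 rad / 2 = 0.005.

Call:
{"api": "drive_effector", "payload": {"moves": "0 0 0.005 -0.0188 -0.0375 0 0.085 | 0 0 0.015 -0.05 -0.1063 0 0.085 | 0 0 0.029 -0.0813 -0.175 0.0125 0.085 | 0 0 0.029 -0.1125 -0.2438 0.0125 0.085 | 0 0 0.029 -0.1375 -0.3 0.0125 0.085 | 0 0 0.029 -0.1505 -0.3258 0.0375 0.085 | 0 0 0.029 -0.1505 -0.3258 0.0875 0.085 | 0 0 0.029 -0.1505 -0.3258 0.125 0.085 | 0 0 0.029 -0.1505 -0.3258 0.15 0.085 | 0 0 0.029 -0.1505 -0.3258 0.15 0.085 | 0 0 0.029 -0.1505 -0.3258 0.15 0.085"}}

```text
t: 29.58
ee_pos: [0.6379, -0.0097, 0.0649]
orientation: [-0.001, 0.103, 0.995, 0.0]
force: [0.7, -0.4, 0.7]
gripper_width: 0.0849
grasp_force: 0.0
```

```bash
python3 -c "
from h import *
M=(.6376,-.0106,-.2083); to(M[0],M[1],.0,np.pi+M[2])
im=cams.capture('top')[:,:,::-1];cv2.imwrite('pics/bed8.png',cv2.resize(im[195:355,150:370],None,fx=3.6,fy=3.6,interpolation=cv2.INTER_CUBIC))"
```

```text
rot [ 0.    -0.001  0.001] d [ 0.0001 -0.0009  0.0649] j6 0.09
```

View pics/bed8.png

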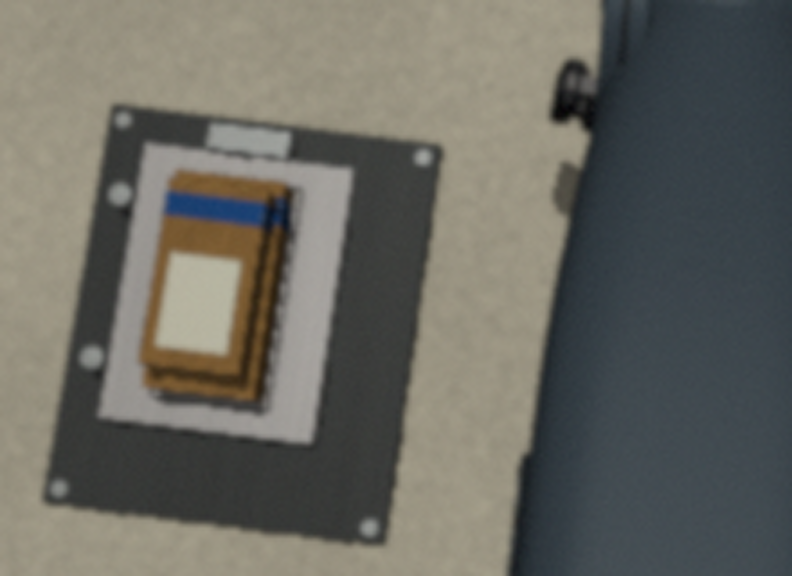

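The medium carton sits on the large one, top corners near (167,182), (268,193), (240,374) and (141,360).

The rows are not in the units I measure in: shifts go in shares of 0.8 m and turns go in shares of 2 rad. I convert before sending: 0.065 m / 0.8 = 0.0813, 0.06 m / 0.8 = 0.075.

Call:
{"api": "drive_effector", "payload": {"moves": "0 0 0 0 -0.0013 0.025 0.085 | 0 0 0 0 -0.0013 0.0563 0.085 | 0 0 0 0 -0.0013 0.075 0.085 | 0 0 0 0 -0.0013 0.0813 0.085 | 0 0 0 0 -0.0013 0.0813 0.085 | 0 0 0 0 -0.0013 0.0813 0.06 | 0 0 0 0 -0.0013 0.0813 0.045 | 0 0 0 0 -0.0013 0.0813 0.045 | 0 0 0 0 -0.0013 0.0813 0.045 | 0 0 0 0 -0.0013 0.0813 0.045", "grip_force": 40}}

```text
t: 30.88
ee_pos: [0.6393, -0.0114, 0.0019]
orientation: [0.001, 0.104, 0.995, 0.0]
force: [-0.4, 0.5, 5.7]
gripper_width: 0.0572
grasp_force: 45.4
```

```bash
python3 -c "
from h import *
print(fit(np.array([[167,180],[268,193],[240,374],[141,360]])/3.6+[150,195],(.108,.058),.098))
M=(.6376,-.0106,-.2083);e=manip.state()['ee_pos']; print(inv(e,np.array(M)))"
```

```text
(array([ 0.5597,  0.2651, -0.1437]), [[0.4, -0.7], [0.1, -1.1], [0.1, 0.5], [-0.6, 1.1]])
[ 0.00178996 -0.00046806]
```

Call:
{"api": "drive_effector", "payload": {"moves": "0 0 0 0 0 -0.0375 0.045 | 0 0 0 0 0 -0.1 0.045 | 0 0 0 0 0 -0.1625 0.045 | 0 0 0 0 0 -0.225 0.045 | 0 0 0 0 0 -0.225 0.045 | 0 0 0 0 0 -0.225 0.045"}}

```text
t: 31.62
ee_pos: [0.6374, -0.0113, 0.1788]
orientation: [-0.001, 0.104, 0.995, -0.0]
force: [-0.7, 0.1, -2.0]
gripper_width: 0.0574
grasp_force: 44.8
```

```bash
python3 -c "
from h import *
p=np.array([.558,.265,-.15]);to(*p[:2],.18,np.pi+p[2])"
```

```text
rot [-0.    -0.002 -0.058] d [ 0.1347  0.254  -0.001 ] j6 0.09
```

Converted, 0.254 m / 0.8 = 0.3175, 0.133 m / 0.8 = 0.1663, -0.058 rad / 2 = -0.029.

Call:
{"api": "drive_effector", "payload": {"moves": "0 0 0 0.0175 0.0325 0 0.045 | 0 0 0 0.05 0.095 0 0.045 | 0 0 -0.015 0.0813 0.1575 0 0.045 | 0 0 -0.029 0.1125 0.22 0 0.045 | 0 0 -0.029 0.1438 0.275 0 0.045 | 0 0 -0.029 0.1663 0.3175 0 0.045 | 0 0 -0.029 0.1663 0.3175 0.025 0.045 | 0 0 -0.029 0.1663 0.3175 0.05 0.045 | 0 0 -0.029 0.1663 0.3175 0.0688 0.045 | 0 0 -0.029 0.1663 0.3175 0.0688 0.045 | 0 0 -0.029 0.1663 0.3175 0.0688 0.045"}}

```text
t: 33.0
ee_pos: [0.5604, 0.2644, 0.1254]
orientation: [-0.0, 0.075, 0.997, -0.0]
force: [0.4, -0.6, -1.6]
gripper_width: 0.0577
grasp_force: 44.7
```

```bash
python3 -c "
from h import *
p=np.array([.558,.265,-.15]);t=W((.0018,0),p);to(*t,.1005,np.pi+p[2])"
```

```text
rot [-0. -0. -0.] d [0.0007 0.0003 0.0249] j6 0.48
```

Converted, 0.0245 m / 0.8 = 0.0306, 0.021 m / 0.8 = 0.0263.

Call:
{"api": "drive_effector", "payload": {"moves": "0 0 0 0.0013 0 0.015 0.045 | 0 0 0 0.0013 0 0.0263 0.045 | 0 0 0 0.0013 0 0.0306 0.045 | 0 0 0 0.0013 0 0.0306 0.045 | 0 0 0 0.0013 0 0.0306 0.045"}}

```text
t: 33.62
ee_pos: [0.5595, 0.2648, 0.1011]
orientation: [0.0, 0.075, 0.997, 0.0]
force: [0.6, 0.4, -1.1]
gripper_width: 0.0577
grasp_force: 44.7
```

Call:
{"api": "drive_effector", "payload": {"moves": "0 0 0 0 0 0.0013 0.045 | 0 0 0 0 0 0.0013 0.045 | 0 0 0 0 0 0.0013 0.045"}}

```text
t: 34.0
ee_pos: [0.5595, 0.2648, 0.1]
orientation: [0.0, 0.075, 0.997, 0.0]
force: [-0.5, 0.5, -1.5]
gripper_width: 0.0572
grasp_force: 44.8
```

Converted, 0.001 m / 0.8 = 0.0013.

Call:
{"api": "drive_effector", "payload": {"moves": "0 0 0 0 0 0.0013 0.045 | 0 0 0 0 0 0.0013 0.045 | 0 0 0 0 0 0.0013 0.045"}}

```text
t: 34.38
ee_pos: [0.5595, 0.2648, 0.0998]
orientation: [0.0, 0.075, 0.997, 0.0]
force: [-2.6, -1.1, 4.6]
gripper_width: 0.0574
grasp_force: 45.3
```

Call:
{"api": "drive_effector", "payload": {"moves": "0 0 0 0 0 0 0.065 | 0 0 0 0 0 0 0.085 | 0 0 0 0 0 0 0.085 | 0 0 0 0 0 -0.0375 0.085 | 0 0 0 0 0 -0.1 0.085 | 0 0 0 0 0 -0.125 0.085 | 0 0 0 0 0 -0.125 0.085 | 0 0 0 0 0 -0.125 0.085"}}

```text
t: 35.38
ee_pos: [0.5589, 0.2646, 0.1973]
orientation: [-0.001, 0.075, 0.997, -0.0]
force: [-0.3, 0.7, -1.3]
gripper_width: 0.085
grasp_force: 0.0
```

```bash
python3 -c "
from h import *
diff('top9'); M=(.46,-.406,.1062); to(M[0],M[1],.17,np.pi+M[2])"
```

```text
L 1732; Ma 1120; Mb 1355; S 0; W 0; 
rot [-0.001 -0.003 -0.256] d [-0.0027 -0.6776  0.0278] j6 0.48
```

Converted, -0.6776 m / 0.8 = -0.847, -0.64 m / 0.8 = -0.8, -0.256 rad / 2 = -0.128.

Call:
{"api": "drive_effector", "payload": {"moves": "0 0 0 0 -0.05 0 0.085 | 0 0 0 0 -0.125 0 0.085 | 0 0 0 0 -0.2 0 0.085 | 0 0 0 0 -0.275 0 0.085 | 0 0 -0.025 0 -0.35 0 0.085 | 0 0 -0.05 0 -0.425 0 0.085 | 0 0 -0.075 0 -0.5 0 0.085 | 0 0 -0.1 0 -0.575 0.0125 0.085 | 0 0 -0.128 0 -0.65 0.025 0.085 | 0 0 -0.128 0 -0.725 0.0375 0.085 | 0 0 -0.128 -0.0013 -0.8 0.0375 0.085 | 0 0 -0.128 -0.0034 -0.847 0.0375 0.085"}}

```text
t: 36.92
ee_pos: [0.459, -0.4075, 0.166]
orientation: [-0.001, -0.052, 0.999, 0.001]
force: [0.7, 0.5, -0.4]
gripper_width: 0.0849
grasp_force: 0.0
```

Call:
{"api": "drive_effector", "payload": {"moves": "0 0 0 0 0 0.05 0.085 | 0 0 0 0 0 0.1 0.085 | 0 0 0 0 0 0.125 0.085 | 0 0 0 0 0 0.1375 0.085 | 0 0 0 0 0 0.1375 0.085 | 0 0 0 0 0 0.1375 0.085"}}

```text
t: 37.67
ee_pos: [0.4615, -0.4062, 0.0601]
orientation: [0.001, -0.053, 0.999, -0.001]
force: [-0.8, 0.2, 0.7]
gripper_width: 0.0845
grasp_force: 0.0
```

```bash
python3 -c "
from h import *
M=(.46,-.406,.1062); to(M[0],M[1],-.001,np.pi+M[2])
im=cams.capture('top')[:,:,::-1];cv2.imwrite('pics/bed10.png',cv2.resize(im[195:355,150:370],None,fx=3.6,fy=3.6,interpolation=cv2.INTER_CUBIC))"
```

```text
rot [-0.002  0.001  0.   ] d [0.0015 0.0005 0.0611] j6 -0.94
```

View pics/bed10.png

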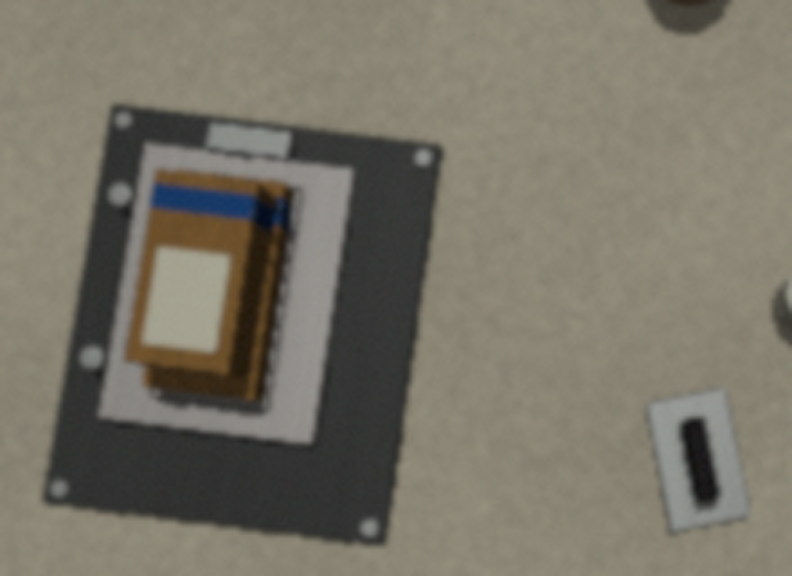

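The second medium is on, with top corners near (156,171), (258,182), (230,374) and (126,360), and the weight is undisturbed. Grasping the small carton.

Converted, 0.061 m / 0.8 = 0.0763, 0.056 m / 0.8 = 0.07.

Call:
{"api": "drive_effector", "payload": {"moves": "0 0 0 0.0019 0 0.025 0.085 | 0 0 0 0.0019 0 0.05 0.085 | 0 0 0 0.0019 0 0.07 0.085 | 0 0 0 0.0019 0 0.0763 0.085 | 0 0 0 0.0019 0 0.0763 0.085 | 0 0 0 0.0019 0 0.0763 0.06 | 0 0 0 0.0019 0 0.0763 0.04 | 0 0 0 0.0019 0 0.0763 0.035 | 0 0 0 0.0019 0 0.0763 0.035 | 0 0 0 0.0019 0 0.0763 0.035 | 0 0 0 0.0019 0 0.0763 0.035", "grip_force": 40}}

```text
t: 39.1
ee_pos: [0.4601, -0.4066, -0.0009]
orientation: [0.001, -0.053, 0.999, -0.001]
force: [-0.4, -0.9, 5.1]
gripper_width: 0.049
grasp_force: 44.3
```

```bash
python3 -c "
from h import *
print(fit(np.array([[156,171],[258,182],[230,374],[126,360]])/3.6+[150,195],(.108,.058),.130))
M=(.46,-.406,.1062);e=manip.state()['ee_pos']; print(inv(e,np.array(M)))"
```

```text
(array([ 0.5588,  0.2647, -0.1425]), [[-0.0, -0.4], [0.2, -0.2], [0.0, 0.0], [-0.2, 0.5]])
[ 3.06546639e-05 -5.99502828e-04]
```

Call:
{"api": "drive_effector", "payload": {"moves": "0 0 0 0 0 -0.0375 0.035 | 0 0 0 0 0 -0.1 0.035 | 0 0 0 0 0 -0.1625 0.035 | 0 0 0 0 0 -0.2375 0.035 | 0 0 0 0 0 -0.25 0.035 | 0 0 0 0 0 -0.25 0.035"}}

```text
t: 39.85
ee_pos: [0.4595, -0.4059, 0.1978]
orientation: [0.0, -0.053, 0.999, -0.0]
force: [0.7, 0.5, -1.5]
gripper_width: 0.0494
grasp_force: 43.7
```

```bash
python3 -c "
from h import *
p=np.array([.558,.265,-.15]);to(*p[:2],.2,np.pi+p[2])"
```

```text
rot [-0.     0.     0.256] d [-0.169   0.6567 -0.0023] j6 -0.94
```

Converted, 0.6567 m / 0.8 = 0.8209, 0.62 m / 0.8 = 0.775, 0.256 rad / 2 = 0.128.

Call:
{"api": "drive_effector", "payload": {"moves": "0 0 0 -0.0125 0.05 0 0.035 | 0 0 0 -0.0313 0.125 0 0.035 | 0 0 0.02 -0.05 0.2 0 0.035 | 0 0 0.04 -0.0688 0.275 0 0.035 | 0 0 0.06 -0.0875 0.35 0 0.035 | 0 0 0.08 -0.1063 0.425 0 0.035 | 0 0 0.1 -0.125 0.5 0 0.035 | 0 0 0.128 -0.1438 0.5625 0 0.035 | 0 0 0.128 -0.1625 0.6375 0 0.035 | 0 0 0.128 -0.1813 0.7125 0 0.035 | 0 0 0.128 -0.2 0.775 0 0.035 | 0 0 0.128 -0.2113 0.8209 0 0.035"}}

```text
t: 41.35
ee_pos: [0.556, 0.267, 0.1933]
orientation: [-0.003, 0.074, 0.997, -0.001]
force: [0.5, -0.3, -1.5]
gripper_width: 0.0497
grasp_force: 43.6
```

Call:
{"api": "drive_effector", "payload": {"moves": "0 0 0 0 0 0.025 0.035 | 0 0 0 0 0 0.05 0.035 | 0 0 0 0 0 0.0625 0.035 | 0 0 0 0 0 0.0625 0.035 | 0 0 0 0 0 0.0625 0.035"}}

```text
t: 41.98
ee_pos: [0.558, 0.2649, 0.1481]
orientation: [0.0, 0.075, 0.997, 0.0]
force: [-0.0, -0.3, -1.0]
gripper_width: 0.0496
grasp_force: 43.6
```

```bash
python3 -c "
from h import *
p=np.array([.558,.265,-.15]);to(*p[:2],.130,np.pi+p[2])"
```

```text
rot [ 0.  0. -0.] d [-0.      0.0001  0.0181] j6 0.48
```

Converted, 0.018 m / 0.8 = 0.0225, 0.016 m / 0.8 = 0.02.

Call:
{"api": "drive_effector", "payload": {"moves": "0 0 0 0 0 0.0125 0.035 | 0 0 0 0 0 0.02 0.035 | 0 0 0 0 0 0.0225 0.035 | 0 0 0 0 0 0.0225 0.035 | 0 0 0 0 0 0.0225 0.035"}}

```text
t: 42.6
ee_pos: [0.558, 0.2652, 0.1302]
orientation: [0.0, 0.075, 0.997, 0.0]
force: [0.9, -1.2, -1.8]
gripper_width: 0.0494
grasp_force: 43.6
```

Call:
{"api": "drive_effector", "payload": {"moves": "0 0 0 0 0 0.0013 0.035 | 0 0 0 0 0 0.0013 0.035 | 0 0 0 0 0 0.0013 0.035"}}

```text
t: 42.98
ee_pos: [0.558, 0.2652, 0.1291]
orientation: [0.0, 0.075, 0.997, 0.0]
force: [0.6, 0.0, -0.2]
gripper_width: 0.0493
grasp_force: 43.6
```

Converted, -0.09 m / 0.8 = -0.1125, -0.07 m / 0.8 = -0.0875.

Call:
{"api": "drive_effector", "payload": {"moves": "0 0 0 0 0 0.0006 0.06 | 0 0 0 0 0 0.0006 0.085 | 0 0 0 0 0 0 0.085 | 0 0 0 0 0 -0.0375 0.085 | 0 0 0 0 0 -0.0875 0.085 | 0 0 0 0 0 -0.1125 0.085 | 0 0 0 0 0 -0.1125 0.085 | 0 0 0 0 0 -0.1125 0.085"}}

```text
t: 43.98
ee_pos: [0.5575, 0.265, 0.2177]
orientation: [-0.001, 0.075, 0.997, -0.0]
force: [0.5, 0.4, 0.4]
gripper_width: 0.085
grasp_force: 0.0
```

```bash
python3 -c "
from h import *
diff('top11'); M=(.4475,-.018,.1422); to(M[0],M[1],.2,np.pi+M[2])"
```

```text
L 1730; Ma 1116; Mb 1353; S 1000; W 0; 
rot [-0.001 -0.003 -0.292] d [ 0.0662 -0.296   0.0177] j6 0.48
```

Converted, -0.296 m / 0.8 = -0.37, 0.05 m / 0.8 = 0.0625, -0.05 rad / 2 = -0.025.

Call:
{"api": "drive_effector", "payload": {"moves": "0 0 0 0.0125 -0.05 0 0.085 | 0 0 -0.025 0.025 -0.125 0 0.085 | 0 0 -0.06 0.0438 -0.2 0 0.06 | 0 0 -0.1 0.0625 -0.275 0 0.05 | 0 0 -0.13 0.075 -0.3375 0.0125 0.05 | 0 0 -0.146 0.0828 -0.37 0.05 0.05 | 0 0 -0.146 0.0828 -0.37 0.1125 0.05 | 0 0 -0.146 0.0828 -0.37 0.15 0.05 | 0 0 -0.146 0.0828 -0.37 0.175 0.05 | 0 0 -0.146 0.0828 -0.37 0.175 0.05 | 0 0 -0.146 0.0828 -0.37 0.175 0.05"}}

```text
t: 45.4
ee_pos: [0.4481, -0.0176, 0.079]
orientation: [-0.0, -0.071, 0.997, 0.0]
force: [0.2, -0.9, 0.2]
gripper_width: 0.0499
grasp_force: 0.0
```

```bash
python3 -c "
from h import *
M=(.4475,-.018,.1422); to(M[0],M[1],.019,np.pi+M[2])
im=cams.capture('top')[:,:,::-1];cv2.imwrite('pics/bed12.png',cv2.resize(im[195:355,150:370],None,fx=3.6,fy=3.6,interpolation=cv2.INTER_CUBIC))"
```

```text
rot [ 0. -0.  0.] d [ 0.0007 -0.0003  0.06  ] j6 -0.33
```

View pics/bed12.png

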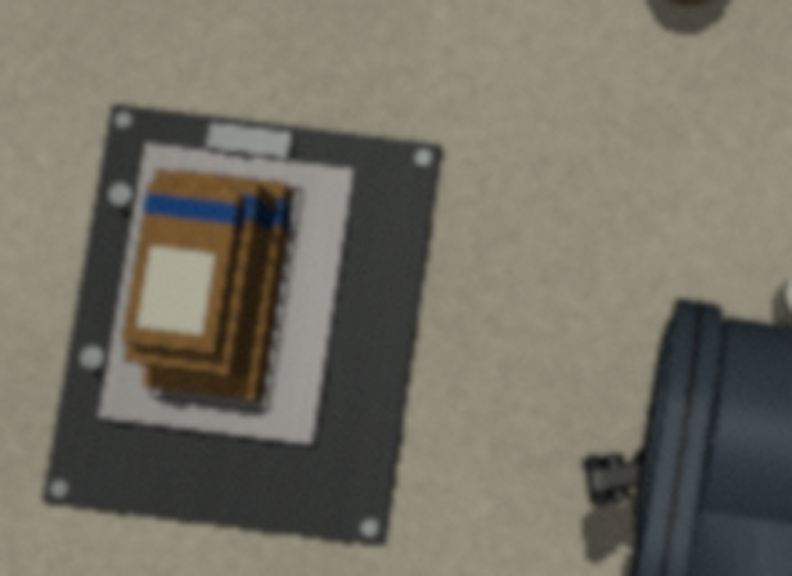

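The full column stands, with the small carton's top corners near (147,182), (241,194), (215,353) and (124,342), and the plate is unmoved. Grasping the weight.

Converted, 0.06 m / 0.8 = 0.075, 0.055 m / 0.8 = 0.0688.

Call:
{"api": "drive_effector", "payload": {"moves": "0 0 0 0.0006 0 0.025 0.05 | 0 0 0 0.0006 0 0.05 0.05 | 0 0 0 0.0006 0 0.0688 0.05 | 0 0 0 0.0006 0 0.075 0.05 | 0 0 0 0.0006 0 0.075 0.03 | 0 0 0 0.0006 0 0.075 0.01 | 0 0 0 0.0006 0 0.075 0.0 | 0 0 0 0.0006 0 0.075 0 | 0 0 0 0.0006 0 0.075 0 | 0 0 0 0.0006 0 0.075 0", "grip_force": 80}}

```text
t: 46.7
ee_pos: [0.4488, -0.0183, 0.0201]
orientation: [0.001, -0.071, 0.997, -0.001]
force: [-0.9, -1.8, 5.0]
gripper_width: 0.0123
grasp_force: 80.2
```

```bash
python3 -c "
from h import *
print(fit(np.array([[149,183],[241,194],[215,353],[124,342]])/3.6+[150,195],(.088,.05),.156))
M=(.4475,-.018,.1422);e=manip.state()['ee_pos']; print(inv(e,np.array(M)))"
```

```text
(array([ 0.5577,  0.2645, -0.1476]), [[0.1, -0.3], [-0.1, -0.3], [0.2, 0.3], [-0.3, 0.2]])
[ 0.00120044 -0.00051054]
```

Call:
{"api": "drive_effector", "payload": {"moves": "0 0 0 0 0 -0.0375 0 | 0 0 0 0 0 -0.1 0 | 0 0 0 0 0 -0.1625 0 | 0 0 0 0 0 -0.2375 0 | 0 0 0 0 0 -0.25 0 | 0 0 0 0 0 -0.25 0"}}

```text
t: 47.45
ee_pos: [0.4471, -0.0174, 0.217]
orientation: [-0.001, -0.071, 0.997, 0.001]
force: [0.0, 0.4, -7.3]
gripper_width: 0.0122
grasp_force: 79.2
```

```bash
python3 -c "
from h import *
p=np.array([.558,.265,-.15]);to(*p[:2],.215,np.pi+p[2])"
```

```text
rot [ 0.001 -0.003  0.292] d [-0.1498  0.2638  0.002 ] j6 -0.33
```

Converted, 0.2638 m / 0.8 = 0.3298, -0.151 m / 0.8 = -0.1888, 0.292 rad / 2 = 0.146.

Call:
{"api": "drive_effector", "payload": {"moves": "0 0 0.01 -0.0125 0.025 0 0 | 0 0 0.03 -0.0375 0.075 0 0 | 0 0 0.06 -0.0688 0.125 0 0 | 0 0 0.09 -0.1 0.1813 0 0 | 0 0 0.12 -0.1313 0.2375 0 0 | 0 0 0.146 -0.1625 0.2938 0 0 | 0 0 0.146 -0.1813 0.3188 0 0 | 0 0 0.146 -0.1888 0.3298 0 0 | 0 0 0.146 -0.1888 0.3298 0 0 | 0 0 0.146 -0.1888 0.3298 0 0 | 0 0 0.146 -0.1888 0.3298 0 0"}}

```text
t: 48.82
ee_pos: [0.5596, 0.2636, 0.2192]
orientation: [0.0, 0.076, 0.997, -0.0]
force: [-0.3, 0.1, -6.9]
gripper_width: 0.0125
grasp_force: 79.4
```

```bash
python3 -c "
from h import *
p=np.array([.558,.265,-.15]);t=W((.001,0),p);to(*t,.178,np.pi+p[2])"
```

```text
rot [-0.     0.    -0.001] d [0.0008 0.0011 0.0412] j6 0.48
```

Converted, 0.041 m / 0.8 = 0.0513, 0.038 m / 0.8 = 0.0475.

Call:
{"api": "drive_effector", "payload": {"moves": "0 0 0 0.001 0.0013 0.0188 0 | 0 0 0 0.001 0.0013 0.0375 0 | 0 0 0 0.001 0.0013 0.0475 0 | 0 0 0 0.001 0.0013 0.0513 0 | 0 0 0 0.001 0.0013 0.0513 0 | 0 0 0 0.001 0.0013 0.0513 0"}}

```text
t: 49.58
ee_pos: [0.5596, 0.2661, 0.1786]
orientation: [0.001, 0.075, 0.997, 0.0]
force: [0.5, 0.3, -6.8]
gripper_width: 0.0125
grasp_force: 79.5
```

Call:
{"api": "drive_effector", "payload": {"moves": "0 0 0 0 0 0.0013 0 | 0 0 0 0 0 0.0019 0 | 0 0 0 0 0 0.0019 0"}}

```text
t: 49.95
ee_pos: [0.5592, 0.2659, 0.1764]
orientation: [-0.0, 0.075, 0.997, -0.0]
force: [0.1, -0.5, -6.5]
gripper_width: 0.0125
grasp_force: 79.5
```

Converted, 0.001 m / 0.8 = 0.0013.

Call:
{"api": "drive_effector", "payload": {"moves": "0 0 0 0 0 0.0013 0 | 0 0 0 0 0 0.0013 0 | 0 0 0 0 0 0.0013 0"}}

```text
t: 50.32
ee_pos: [0.5592, 0.2659, 0.1762]
orientation: [0.0, 0.075, 0.997, 0.0]
force: [-2.5, 0.6, -3.0]
gripper_width: 0.0123
grasp_force: 80.1
```

Contact (force down from -6.5 to -3.0). Releasing.

Converted, -0.09 m / 0.8 = -0.1125, -0.08 m / 0.8 = -0.1.

Call:
{"api": "drive_effector", "payload": {"moves": "0 0 0 0 0 0 0.03 | 0 0 0 0 0 0 0.05 | 0 0 0 0 0 0 0.06 | 0 0 0 0 0 0 0.06 | 0 0 0 0 0 -0.0375 0.06 | 0 0 0 0 0 -0.1 0.06 | 0 0 0 0 0 -0.1125 0.06 | 0 0 0 0 0 -0.1125 0.06"}}

```text
t: 51.32
ee_pos: [0.5598, 0.2661, 0.2665]
orientation: [0.001, 0.075, 0.997, 0.001]
force: [0.5, 0.0, -0.1]
gripper_width: 0.0603
grasp_force: 0.0
```

Call:
{"api": "drive_effector", "payload": {"moves": "0 0 0 0.0375 -0.075 0 0.06 | 0 0 0 0.075 -0.1375 0 0.06 | 0 0 0 0.1125 -0.2 0 0.06 | 0 0 0 0.15 -0.2625 0 0.06 | 0 0 0 0.1625 -0.325 0 0.06 | 0 0 0 0.1625 -0.325 0 0.06"}}

```text
t: 52.08
ee_pos: [0.3901, 0.026, 0.2636]
orientation: [-0.001, 0.078, 0.997, -0.0]
force: [0.6, 0.6, -0.5]
gripper_width: 0.06
grasp_force: 0.0
```

```bash
python3 -c "
from h import *
im=cams.capture('top')[:,:,::-1];cv2.imwrite('pics/bed13.png',cv2.resize(im[215:355,150:290],None,fx=4.2,fy=4.2,interpolation=cv2.INTER_CUBIC))"
```

```text
(no output)
```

View pics/bed13.png

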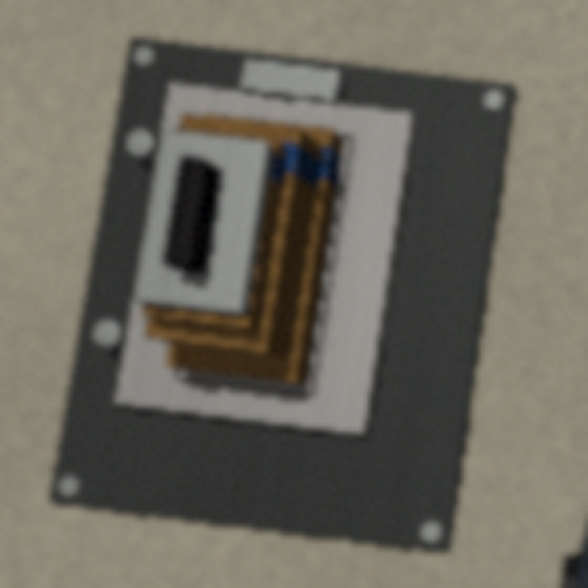

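The weight is on top, slab corners near (166,130), (270,140), (246,312) and (139,300), and the plate corners are unchanged.

```bash
python3 -c "
from h import *
print(fit(np.array([[166,130],[270,140],[246,312],[139,300]])/4.2+[150,215],(.08,.05),.17), home)
print(manip.finish_job())"
```

```text
(array([ 0.5597,  0.2647, -0.1351]), [[-0.5, -0.5], [0.5, -0.1], [0.3, 0.2], [-0.3, 0.3]]) [ 0.55825109  0.26459222 -0.1533    ]
the job is handed in; nothing more can be done
None
```

I handed the job in at about 52 s; the last picture showed the plate home, the four cartons stacked large, medium, medium, small, and the weight on top about 2 mm off centre, but no verdict came back.

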